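Snap the clip cover onto the junction box and keep it pressed down

TASK

Pick up the loose blue clip cover by the rib on its top, set it squarely over the open grey junction box, and press it straight down until both yellow spring catches click into its side windows. Keep pressing so that the cover stays fully down on the box's rim (let go, it springs up a little), and finish like that, with the gripper still on the cover, holding it down. Leave the other things where they are.

Things in the scene. Friction and masses are not known exactly. Their poses are not given: they have to be found in the camera images.
- cover: Loose blue plastic clip cover, 85 x 61 mm at its flared lip, 48 mm high, 80 g, open side down. Origin: centre of its underside (lip); x along its long side, z up. Top plate 22 to 26 mm above the origin. Skirt 75 x 51 mm inside, 22 mm deep: 1.5 mm play a side on the box; the lip's lowest 5 mm flares 3 mm more. A catch window in each long side. Fits either way round (half turn).
- cover_rib (a point): Middle of the cover's grip rib, 37 mm above the cover's origin. The rib is 44 mm along the cover's x, 14 mm thick in its y, and stands on the plate from 26 to 48 mm above the cover's origin: pinch it from above, across y, in the middle, with the fingertips down near the plate: gripped high up, the cover can rock in the grip as it is pressed.
- box: Grey junction box bolted to the table, open on top (green board inside), 72 mm along its x, 48 mm in y, 40 mm high, on a 108 x 62 x 6 mm foot; black cable gland at +x. Origin: centre of its underside, on the table; z up. The cover goes over the outside of the walls, long side to long side; fully down, its plate lies on the rim and its origin is 18 mm above the box's origin.
- box_rim (a point): Centre of the box's mouth, level with the rim, 40 mm above the table. Pressing: the cover meets the plunger and catches on the way; the push climbs to 8 to 15 N and drops suddenly, 3 to 6 mm above fully down, where both catches click in. Then only the plunger resists (5 N when fully down) until the plate meets the rim. Let go, the cover springs up 2.5 mm.
- catch_left (a joint): Yellow spring catch in the box's +y long side: two hooks 28 mm apart on one slide, their wedge noses 5 mm proud of the wall, 27 to 34 mm above the table. Value: how far (m) it is pushed in; 0 = sprung out (free or clicked in), at most 0.0065.
- catch_right (a joint): The same catch in the box's -y long side.
- plunger (a joint): Red spring plunger, 8 mm thick, in the middle of the box, standing 4 mm above the rim. Value: how far (m) it is pushed down; 0 = free, 0.004 = cover fully down on the rim, about 0.0015 = cover clicked in but not pressed.
- jar: Bystander: clear sample jar standing on its black cap, 48 mm wide, 69 mm high; origin at the centre of its underside.
- tape: Bystander: blue roll of tape lying flat, 92 mm wide, 19 mm high; origin at the centre of its underside.
- amber: Bystander: small amber glass bottle with a black cap, 33 mm wide, 81 mm high; origin at the centre of its underside.
- slides: Bystander: small flat slide box, 50 x 66 x 18 mm; origin at the centre of its underside.
- bottle: Bystander: white squeeze bottle with a needle nozzle, 40 mm wide, 104 mm high; origin at the centre of its underside.
- swing_stand: Fixed obstacle in the middle of the table, beyond the place where the cover lies: a brown post with a black disc, 140 mm wide, on top at 190 to 221 mm height, the disc centred near the origin (foot of the post). Carry the cover round its near side, or well above it.

How it is judged:
By the outcome, as a careful person would: the job done as asked, in the order asked, and still so for the second after the job is handed in, while the arm keeps its last pose, push and grip.
It also fails if it takes over 56 s, if anything falls off the work surface, if the arm or the gripper's body presses on something with over 40 N, if the wrist force passes 120 N, or if a joint passes its speed limit or range.

ROBOT

A 6-joint arm with a two-finger parallel gripper is mounted at the origin on a cart in front of the work surface, level with it; the furniture and walls round the work are solid. World frame = base frame: x ahead of the robot, y to its left, z up, the work surface at z = 0. Lengths are in m, angles in rad, forces in N, time in s.
With the tool pointing down it reaches from about 0.425 to 0.95 m from the base axis. Payload 3.5 kg.
Tool frame: the origin (TCP) lies on the centre line of the jaws, within the pads' length; the fingertips stand 11 mm ahead of it and the grasp point (between the pads) lies 8 mm behind it; z points along the fingers, y is the line along which they close (so a half turn about z gives the same grasp; the last joint's range is limited). The gripper opens to 85 mm and grips with 20 to 120 N. Pads are 22 mm wide; open, the fingers measure 114 mm over their backs; the gripper's body (76 mm by 85 mm) begins 54 mm behind the grasp point. The pads swing forward as they close: fully open they stand 13 mm farther back than shut.
Start: joints at [0.967, 0.286, 1.577, -0, 1.279, -0.15], TCP at [0.296, 0.607, 0.242] pointing down, gripper open.
Joint ranges: [-2.77, 2.77], [-0.9, 2.22], [0.21, 2.48], [-1.53, 4.67], [0.24, 2.81], [-2.84, 2.84]. Speed limits (rad/s): [2.79, 2.79, 3.14, 3.14, 3.14, 3.14].

INTERFACE

Orientations are given as a unit quaternion [x, y, z, w].
In Python, from plant import ctrl gives the robot as it stands.
- The arm moves only by the tool step_arm, never from a script. Its argument "motion" is a list of rows, each an object with "offset": the shift along the tool's x, y, z in m, a list of three; "twist": the turn about the tool's z in degrees. A call has 1 to 12 rows; each row is the pose to reach, as a shift and turn from the pose commanded when the call began, along the tool's axes at that moment; what a row does not reach only later rows make up. A row lasts 1/10 s, in which the tool goes at most 50 mm and 8.59 degrees, less where a joint would pass 70% of its speed; a pose out of reach is approached as far as the arm can. A call with a gripper value outside its range is refused whole. "gripper" is the finger opening in m, from 0 to 0.0854, set as the call begins (left out, the last holds). The fingers move at their own pace and stop on an object; "grip_force" is the grip in N (left out, the last holds). Time passes only in rows, so rows that repeat a pose let the fingers close. It gives the time, the measured TCP pose, the force, the opening and the grip force at its end, in the units of the state.
- ctrl.get_state(): the state, without advancing time (a new reading comes with each control period).
- ctrl.read_camera(name): name is "scene" or "top" or "wrist"; returns the picture (400x640x3 uint8, blue, green, red); there is no depth.
- ctrl.calibration(name): a dict with "fx", "fy", "cx", "cy" (pixels), "cam_to_world" (4x4, takes a point from camera to world coordinates). Camera axes: x right, y up, looking along -z (the intrinsics and any distortion apply to the point x, -y, -z); pixel columns grow to the right and rows downward; lengths in m; the calibration is good to about 2 mm. The wrist camera is an equidistant fisheye: a pixel r from the principal point sees the ray r / f radians off the axis. A picture is of the moment at which its call begins: read the wrist's pose just before it. calibration takes no time and is no camera call; for the wrist camera it gives the pose at the moment of the call.
- ctrl.sign_off(): hands the job in; it is judged then, once.
The state is a dict: "time": time; "qpos": joint angles; "dq": joint speeds; "joint_efforts": joint torques, N m; "eef_pos": TCP position; "tcp_rot": TCP orientation; "contact_force": force on the tool from outside, world axes, zero at the start; "wrist_torque": the same for the moment, N m; "opening": opening from 0.0 (shut) to 1.0 (fully open); "finger_force": force on a finger pad.
Only numpy, scipy, OpenCV 4.12 (cv2) and the standard library are available. Lean on these libraries where they do the work, as an engineer would, in place of code of your own. Each camera call takes 0.05 s, during which the arm holds its last target. There are 200 camera calls.

## Working session

There is one attempt and no reset: what is moved stays moved. The work goes in short steps, Python scripts to look and compute and a tool call to move; the robot and the scene stay as the last step left them, time stands still between calls to the robot, and variables do not carry over. Pictures are saved under pics/ and viewed, at most 10 in all, crops included, and the job is handed in when it is done.

Besides the shell and the picture viewer there is one more tool, called after "Emit:" as name(argument=value, ...), one argument or row to a line, values as JSON. step_arm: Moves the arm, as the interface text tells. Its arguments: {"type":"object","properties":{"motion":{"type":"array"},"gripper":{"type":"number"},"grip_force":{"type":"number"}},"required":["motion"]}

```bash
mkdir -p pics; ls; cat > h.py <<'E'
import numpy as np, cv2
from plant import ctrl
def ray(name,u,v,C=None):
    C=C or ctrl.calibration(name); x=(u-C['cx'])/C['fx']; y=(v-C['cy'])/C['fy']
    if name=='wrist':
        r=np.hypot(x,y); s=np.sin(r)/r if r>1e-9 else 1; d=np.array([x*s,-y*s,-np.cos(r)])
    else: d=np.array([x,-y,-1.])
    T=np.array(C['cam_to_world']); return T[:3,3],T[:3,:3]@d
def at(name,u,v,z,C=None):
    o,d=ray(name,u,v,C); return (o+d*(z-o[2])/d[2]).round(4)
def proj(name,p,C=None):
    C=C or ctrl.calibration(name); T=np.array(C['cam_to_world']); q=T[:3,:3].T@(np.array(p)-T[:3,3]); x,y,z=q[0],-q[1],-q[2]
    if name=='wrist':
        n=np.hypot(x,y); r=np.arctan2(n,z); x,y=x/n*r,y/n*r
    else: x,y=x/z,y/z
    return np.array([C['cx']+C['fx']*x,C['cy']+C['fy']*y]).round(1)
E
python3 - <<'E'
from h import *
print(ctrl.get_state())
for n in('top','scene'):
    C=ctrl.calibration(n);print(n,C); cv2.imwrite(f'pics/{n}0.png',ctrl.read_camera(n))
E
```

```text
pics
{'time': 0.0, 'qpos': array([ 9.66990757e-01,  2.87207613e-01,  1.57819822e+00,  1.16094277e-05,
        1.27861719e+00, -1.50025559e-01]), 'dq': array([-5.15996289e-04,  2.74117261e-03,  4.52524114e-04,  2.30761644e-04,
        5.58992088e-05,  5.75261891e-04]), 'joint_efforts': array([-1.79513136e-04, -4.05970967e+01, -2.92632186e+01, -1.29685068e-04,
        5.83795234e-03, -1.54205941e-05]), 'eef_pos': array([0.29551389, 0.60615816, 0.2409077 ]), 'tcp_rot': array([ 2.24949798e-01,  9.74369597e-01, -1.12783889e-03, -4.52420603e-04]), 'contact_force': array([-0.54781114,  1.11784709,  0.12571166]), 'wrist_torque': array([ 0.01083933,  0.005913  , -0.04714096]), 'finger_force': 0.0, 'opening': 1.0013245131575763}
top {'fx': 452.1347622659837, 'fy': 452.1347622659837, 'cx': 319.05820734595454, 'cy': 204.81371593085888, 'cam_to_world': array([[-0.02840207,  0.9801351 , -0.19628681,  0.36467777],
       [-0.99912803, -0.03384774, -0.0244441 ,  0.13274629],
       [-0.03060238,  0.19542139,  0.98024179,  1.08129856],
       [ 0.        ,  0.        ,  0.        ,  1.        ]])}
scene {'fx': 392.04783068470744, 'fy': 392.04783068470744, 'cx': 319.6282538092725, 'cy': 202.59801737377342, 'cam_to_world': array([[ 0.89158022,  0.35506136, -0.28109811,  0.32885258],
       [-0.45262075,  0.67836679, -0.57875121, -0.33456576],
       [-0.01480457,  0.64323396,  0.76552655,  0.71141032],
       [ 0.        ,  0.        ,  0.        ,  1.        ]])}
```

View pics/top0.png

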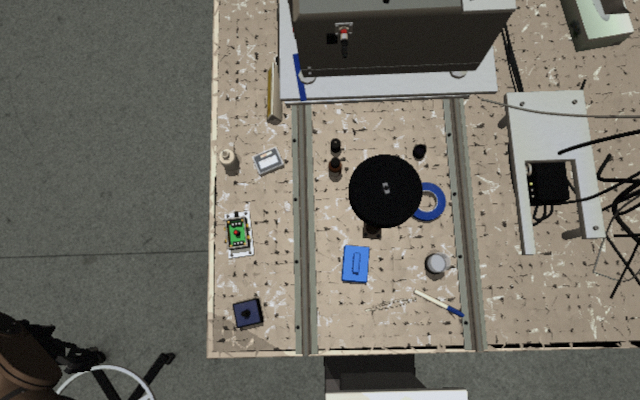

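View pics/scene0.png

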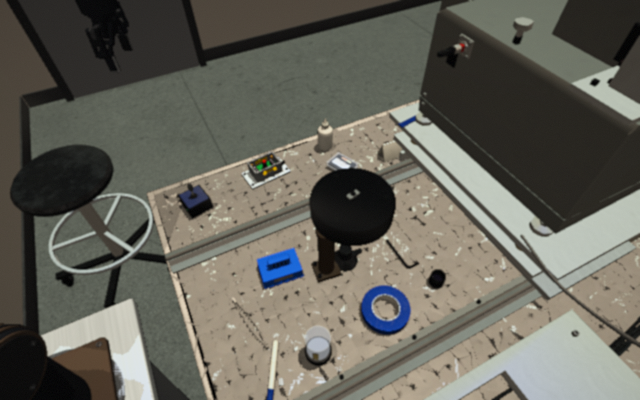

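The top view shows the blue cover at about (356,264), the box with its green board at (238,233), and the stand's disc at (386,190). The bottle is at (227,157) and the slides at (268,160). The scene view agrees with this.

```bash
python3 - <<'E'
from h import *
im=cv2.imread('pics/top0.png')
a=cv2.resize(im[235:295,325:385],None,fx=6.5,fy=6.5,interpolation=cv2.INTER_CUBIC)
b=cv2.resize(im[203:263,208:268],None,fx=6.5,fy=6.5,interpolation=cv2.INTER_CUBIC)
cv2.imwrite('pics/c1.png',np.hstack([a,b]))
print(at('top',356,264,.037),at('top',238,233,.04),at('top',386,190,.22),proj('top',[.296,.607,.24]),proj('top',[0,0,0]))
hsv=cv2.cvtColor(im,cv2.COLOR_BGR2HSV); m=cv2.inRange(hsv,(100,130,60),(120,255,255)); m[:, :325]=0;m[:,385:]=0;m[:235]=0;m[295:]=0
r=cv2.minAreaRect(cv2.findNonZero(m));print(r,[at('top',*p,.012) for p in cv2.boxPoints(r)])
E
```

```text
[0.4327 0.0781 0.037 ] [0.5127 0.3498 0.04  ] [0.562  0.0231 0.22  ] [ 73.9 341. ] [399.9 463.8]
((355.0235290527344, 263.6941223144531), (25.00305938720703, 35.587181091308594), 4.39870548248291) [array([0.3972, 0.1129, 0.012 ]), array([0.4798, 0.1033, 0.012 ]), array([0.4734, 0.0448, 0.012 ]), array([0.3911, 0.0552, 0.012 ])]
```

View pics/c1.png

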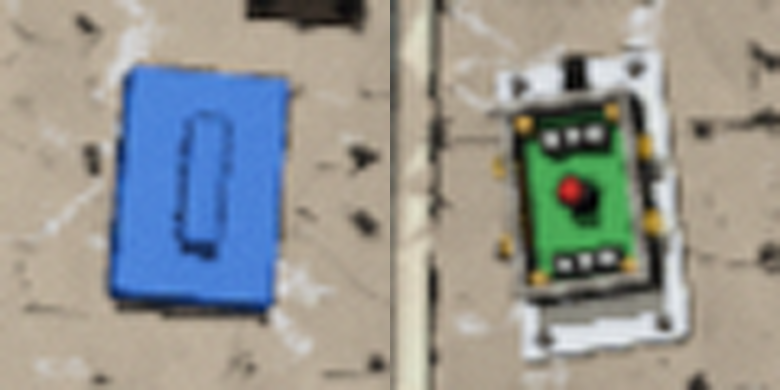

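The crop shows the rib from about (207,112) to (205,250). The box rim corners are at about (502,105), (632,92), (520,298) and (648,285), with the gland at the top, so the box's +x points roughly along world +x.

```bash
python3 - <<'E'
from h import *
B=lambda u,v,z:at('top',208+(u-390)/6.5-.5+.08,203+v/6.5-.42,z)
A=lambda u,v,z:at('top',325+u/6.5-.42,235+v/6.5-.42,z)
c=np.array([B(*p,.04) for p in[(502,105),(632,92),(648,285),(520,298)]]);print(c,c.mean(0))
yaw=lambda p,q:np.degrees(np.arctan2(*(p-q)[[1,0]]))
print(yaw(c[0],c[3]),yaw(c[1],c[2]),c[0]-c[3],c[1]-c[0])
f=np.array([B(*p,.006) for p in[(498,72),(658,53),(688,340),(526,360)]]);print(f.mean(0),yaw(f[0],f[3]),yaw(f[1],f[2]),f[0]-f[3],f[1]-f[0])
print('plunger',B(570,190,.044))
r1,r2=A(210,112,.048),A(199,241,.048);print('rib',(r1+r2)/2,yaw(r1,r2),r1-r2)
p=np.array([A(*p,.024) for p in[(130,65),(290,77),(270,305),(112,297)]]);print(p.mean(0),yaw(p[0],p[3]),yaw(p[1],p[2]),p[0]-p[3],p[1]-p[0])
s=ctrl.get_state();from scipy.spatial.transform import Rotation as R
print(R.from_quat(s['tcp_rot']).as_matrix().round(3))
C=ctrl.calibration('wrist');print(C)
E
```

```text
[[0.5475 0.3812 0.04  ]
 [0.5507 0.3339 0.04  ]
 [0.4806 0.3279 0.04  ]
 [0.4774 0.3738 0.04  ]] [0.51405 0.3542  0.04   ]
6.026024084123487 4.892137675810992 [0.0701 0.0074 0.    ] [ 0.0032 -0.0473  0.    ]
[0.514775 0.3551   0.006   ] 6.1943121866216 6.000682518565156 [0.1078 0.0117 0.    ] [ 0.0052 -0.0601  0.    ]
plunger [0.5151 0.3553 0.044 ]
rib [0.43715 0.07835 0.048  ] -7.519066391228937 [ 0.0447 -0.0059  0.    ]
[0.435725 0.078675 0.024   ] -6.661301639770153 -7.850904803114063 [ 0.0822 -0.0096  0.    ] [-0.0062 -0.0572  0.    ]
[[-0.899  0.438 -0.001]
 [ 0.438  0.899 -0.002]
 [ 0.    -0.002 -1.   ]]
{'fx': 309.70691628693146, 'fy': 309.70691628693146, 'cx': 318.7596511878162, 'cy': 194.75446030832993, 'cam_to_world': array([[ 0.43841369, -0.86655578, -0.23848378,  0.23534432],
       [ 0.89877088,  0.42208138,  0.11856736,  0.63596738],
       [-0.00208566, -0.26632383,  0.96388136,  0.37286232],
       [ 0.        ,  0.        ,  0.        ,  1.        ]])}
```

Emit:
step_arm(
  motion=[
    {"offset": [-0.02,-0.023,0.0],"twist": -1},
    {"offset": [-0.05,-0.058,0.0],"twist": -3},
    {"offset": [-0.083,-0.096,0.01],"twist": -5},
    {"offset": [-0.116,-0.134,0.02],"twist": -7},
    {"offset": [-0.149,-0.172,0.03],"twist": -9},
    {"offset": [-0.182,-0.21,0.04],"twist": -11},
    {"offset": [-0.215,-0.248,0.05],"twist": -13},
    {"offset": [-0.248,-0.286,0.06],"twist": -15},
    {"offset": [-0.281,-0.324,0.07],"twist": -17},
    {"offset": [-0.314,-0.362,0.08],"twist": -18.7},
    {"offset": [-0.342,-0.395,0.09],"twist": -18.7},
    {"offset": [-0.358,-0.4126,0.09],"twist": -18.7},
  ],
  gripper=0.0854,
)

```text
time: 1.3
eef_pos: [0.4359, 0.0761, 0.1507]
tcp_rot: [0.065, 0.998, -0.0, -0.001]
contact_force: [1.1, 0.2, 0.1]
opening: 0.999
finger_force: 0.0
```

Emit:
step_arm(
  motion=[
    {"offset": [0,0,0],"twist": 0},
    {"offset": [0,0,0],"twist": 0},
    {"offset": [0,0,0],"twist": 0},
  ],
)

```text
time: 1.6
eef_pos: [0.4364, 0.0797, 0.1522]
tcp_rot: [0.063, 0.998, 0.0, -0.0]
contact_force: [0.4, -0.5, 0.2]
opening: 1.001
finger_force: 0.0
```

```bash
python3 - <<'E'
from h import *
from scipy.spatial.transform import Rotation as R
s=ctrl.get_state();M=R.from_quat(s['tcp_rot']).as_matrix();print(s['time'],s['eef_pos'],M.round(4),s['qpos'],s['contact_force'])
C=ctrl.calibration('wrist');im=ctrl.read_camera('wrist')
import pickle;pickle.dump(C,open('w1.pkl','wb'));cv2.imwrite('pics/w1.png',im)
print([proj('wrist',p,C) for p in([.4365,.0785,.048],[.4365,.0785,.0])])
E
```

```text
1.6 [0.43642145 0.07972205 0.15224655] [[-9.920e-01  1.261e-01 -4.000e-04]
 [ 1.261e-01  9.920e-01  4.000e-04]
 [ 4.000e-04  3.000e-04 -1.000e+00]] [-4.89506063e-02 -1.42651331e-01  2.20474870e+00  3.85974799e-04
  1.07986387e+00 -1.49344550e+00] [ 0.40269085 -0.49394851  0.24584979]
[array([317.2, 197.4]), array([317.4, 183.4])]
```

View pics/w1.png

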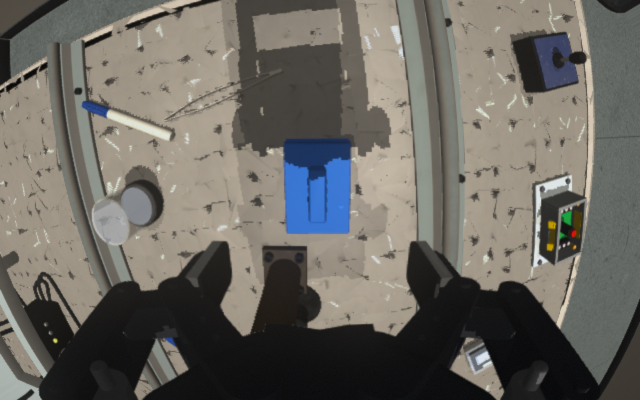

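The wrist view shows the cover's plate from (285,140) to (350,233). The rib is at about (317,195), 2 px from the prediction. I'll compute where the rib ends and plate corners should appear, and check an enlarged crop.

```bash
python3 - <<'E'
from h import *
import pickle;C=pickle.load(open('w1.pkl','rb'));im=cv2.imread('pics/w1.png')
def pt(x,y,z,c=(.4365,.0785),a=np.radians(-7.3)): return [c[0]+x*np.cos(a)-y*np.sin(a),c[1]+x*np.sin(a)+y*np.cos(a),z]
k=im[130:245,270:365];S=6;k=cv2.resize(k,None,fx=S,fy=S,interpolation=cv2.INTER_CUBIC);k=cv2.convertScaleAbs(k,alpha=1.5)
f=lambda p:tuple(int(v) for v in (proj('wrist',p,C)-[270,130]+.5)*S)
for x,y in((22,7),(22,-7),(-22,-7),(-22,7)): cv2.circle(k,f(pt(x/1e3,y/1e3,.048)),3,(0,0,255),-1)
for x,y in((42.5,30.5),(42.5,-30.5),(-42.5,-30.5),(-42.5,30.5)): cv2.circle(k,f(pt(x/1e3,y/1e3,.0)),3,(0,255,255),-1)
cv2.imwrite('pics/w1c.png',k[:600])
E
```

```text
(no output)
```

View pics/w1c.png

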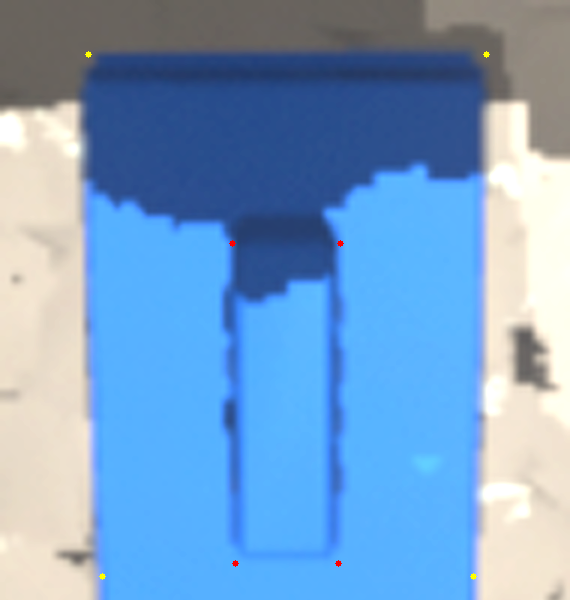

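The predicted points lie within about 1 mm and 0.5° of the image, so I'll descend with a part-closed gripper.

Emit:
step_arm(
  motion=[
    {"offset": [0,-0.001,0.02],"twist": 0},
    {"offset": [0,-0.001,0.05],"twist": 0},
    {"offset": [0,-0.001,0.075],"twist": 0},
    {"offset": [0,-0.001,0.095],"twist": 0},
    {"offset": [0,-0.001,0.105],"twist": 0},
    {"offset": [0,-0.001,0.109],"twist": 0},
    {"offset": [0,-0.001,0.109],"twist": 0},
    {"offset": [0,-0.001,0.109],"twist": 0},
  ],
  gripper=0.035,
)

```text
time: 2.45
eef_pos: [0.4375, 0.0781, 0.0444]
tcp_rot: [0.063, 0.998, 0.0, 0.001]
contact_force: [0.6, 0.4, -0.8]
opening: 0.41
finger_force: 0.0
```

Emit:
step_arm(
  motion=[
    {"offset": [0,0,0.002],"twist": 0},
    {"offset": [0,0,0.004],"twist": 0},
    {"offset": [0,0,0.004],"twist": 0},
  ],
)

```text
time: 2.75
eef_pos: [0.4367, 0.0779, 0.0394]
tcp_rot: [0.064, 0.998, 0.0, 0.0]
contact_force: [-0.5, 0.7, -0.1]
opening: 0.41
finger_force: 0.0
```

Emit:
step_arm(
  motion=[
    {"offset": [0,0,0],"twist": 0},
    {"offset": [0,0,0],"twist": 0},
    {"offset": [0,0,0],"twist": 0},
    {"offset": [0,0,0],"twist": 0},
    {"offset": [0,0,0],"twist": 0},
    {"offset": [0,0,0],"twist": 0},
  ],
  gripper=0.0,
  grip_force=80,
)

```text
time: 3.35
eef_pos: [0.4369, 0.0778, 0.0396]
tcp_rot: [0.064, 0.998, -0.0, 0.0]
contact_force: [-1.1, -0.1, 4.6]
opening: 0.142
finger_force: 79.4
```

Emit:
step_arm(
  motion=[
    {"offset": [0,0,-0.01],"twist": 0},
    {"offset": [0,0,-0.03],"twist": 0},
    {"offset": [0,0,-0.055],"twist": 0},
    {"offset": [0,0,-0.08],"twist": 0},
    {"offset": [0,0,-0.095],"twist": 0},
    {"offset": [0,0,-0.1],"twist": 0},
    {"offset": [0,0,-0.1],"twist": 0},
  ],
)

```text
time: 4.05
eef_pos: [0.4368, 0.078, 0.1399]
tcp_rot: [0.064, 0.998, 0.0, 0.001]
contact_force: [0.5, -0.1, -1.0]
opening: 0.142
finger_force: 79.0
```

Emit:
step_arm(
  motion=[
    {"offset": [-0.002,0.012,0],"twist": -0.5},
    {"offset": [-0.006,0.04,0],"twist": -2},
    {"offset": [-0.011,0.075,0],"twist": -3.5},
    {"offset": [-0.017,0.115,0],"twist": -5.5},
    {"offset": [-0.023,0.155,0],"twist": -7},
    {"offset": [-0.029,0.195,0],"twist": -9},
    {"offset": [-0.034,0.23,0],"twist": -11},
    {"offset": [-0.038,0.258,0],"twist": -12},
    {"offset": [-0.041,0.276,0],"twist": -13},
    {"offset": [-0.042,0.2845,0],"twist": -13.3},
    {"offset": [-0.042,0.2845,0],"twist": -13.3},
    {"offset": [-0.042,0.2845,0],"twist": -13.3},
  ],
)

```text
time: 5.25
eef_pos: [0.5137, 0.3543, 0.1382]
tcp_rot: [-0.052, 0.999, -0.001, -0.001]
contact_force: [0.2, -0.5, -2.0]
opening: 0.141
finger_force: 78.9
```

```bash
python3 - <<'E'
from h import *
from scipy.spatial.transform import Rotation as R
import pickle
s=ctrl.get_state();M=R.from_quat(s['tcp_rot']).as_matrix();print(s['time'],s['eef_pos'],M.round(4),s['contact_force'],s['opening'],s['wrist_torque'])
C=ctrl.calibration('wrist');im=ctrl.read_camera('wrist');pickle.dump(C,open('w2.pkl','wb'))
for n in('scene','top'): cv2.imwrite(f'pics/{n}2r.png',ctrl.read_camera(n))
cv2.imwrite('pics/w2r.png',im)
a=cv2.resize(im[60:260,200:440],None,fx=2.5,fy=2.5,interpolation=cv2.INTER_CUBIC)
u,v=proj('scene',[.5145,.3548,.08]).astype(int);print(u,v)
b=cv2.imread('pics/scene2r.png')[max(v-55,0):v+55,max(u-40,0):u+40];b=cv2.resize(b,(200,275),interpolation=cv2.INTER_CUBIC)
b=cv2.copyMakeBorder(b,0,500-275,0,0,cv2.BORDER_CONSTANT)
cv2.imwrite('pics/w2.png',np.hstack([a,b]))
E
```

```text
5.25 [0.51373869 0.35427856 0.13824567] [[-0.9945 -0.1044 -0.0019]
 [-0.1044  0.9945 -0.0012]
 [ 0.002  -0.001  -1.    ]] [ 0.20411362 -0.50471407 -1.99975843] 0.14086329749115745 [ 0.01832359 -0.01827402  0.01005978]
262 149
```

View pics/w2.png

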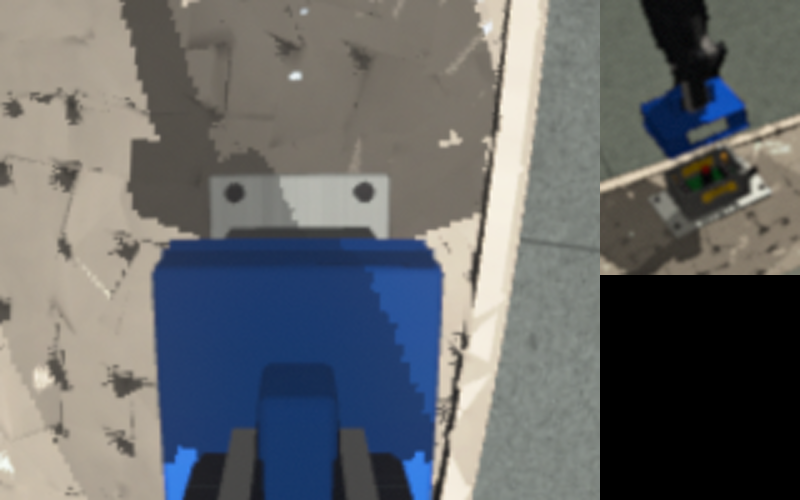

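The wrist view shows the box foot's −x edge from crop (210,177) to (389,175). The cover's lip edge is above it from about (168,241) to (430,240). The scene inset shows the cover level above the box. Next I'll measure both in the world frame.

```bash
python3 - <<'E'
from h import *
import pickle;C=pickle.load(open('w2.pkl','rb'))
P=lambda u,v,z:at('wrist',200+(u+.5)/2.5-.5,60+(v+.5)/2.5-.5,z,C)
yaw=lambda p,q:np.degrees(np.arctan2(*(p-q)[[1,0]]))
a,b=P(210,177,.006),P(389,175,.006);print(a,b,np.linalg.norm(a-b),yaw(a,b));y=np.radians(6)
print('box from foot',(a+b)/2+.054*np.array([np.cos(y),np.sin(y),0]))
h=np.array([P(235,192,.006),P(364,191,.006)]);print('holes',h.mean(0),yaw(h[0],h[1]))
c,d=P(165,241,.0986),P(431,241,.0986);print('lip',c,d,np.linalg.norm(c-d),yaw(c,d),(c+d)/2+.0425*np.array([np.cos(y),np.sin(y),0]))
e,f=P(155,268,.1036),P(441,268,.1036);print('plate?',e,f,np.linalg.norm(e-f),yaw(e,f))
g=P(264,367,.1466),P(335,367,.1466);print('rib end',g,sum(g)/2+.022*np.array([np.cos(y),np.sin(y),0]))
# top image check
from numpy import array
im=cv2.imread('pics/top2r.png');print(proj('top',[.5145,.3548,.12]))
E
```

```text
[0.466 0.319 0.006] [0.4589 0.3796 0.006 ] 0.061014506471821925 -83.31759318799932
box from foot [0.51615418 0.35494454 0.006     ]
holes [0.46785 0.3499  0.006  ] -83.6167395229037
lip [0.4747 0.32   0.0986] [0.4684 0.3796 0.0986] 0.05993204485081415 -83.96597405304206 [0.51381718 0.35424246 0.0986    ]
plate? [0.4801 0.3189 0.1036] [0.4735 0.3817 0.1036] 0.06314586288902858 -84.0004926796056
rib end (array([0.4865, 0.3456, 0.1466]), array([0.4853, 0.3574, 0.1466])) [0.50777948 0.35379963 0.1466    ]
[228.  227.3]
```

Emit:
step_arm(
  motion=[
    {"offset": [-0.0005,0.0002,0.01],"twist": 0},
    {"offset": [-0.0012,0.0005,0.025],"twist": -0.3},
    {"offset": [-0.0017,0.0006,0.038],"twist": -0.3},
    {"offset": [-0.0017,0.0006,0.048],"twist": -0.3},
    {"offset": [-0.0017,0.0006,0.053],"twist": -0.3},
    {"offset": [-0.0017,0.0006,0.053],"twist": -0.3},
    {"offset": [-0.0017,0.0006,0.053],"twist": -0.3},
  ],
)

```text
time: 6.1
eef_pos: [0.5163, 0.3557, 0.0865]
tcp_rot: [-0.055, 0.998, 0.0, 0.0]
contact_force: [-0.5, 0.5, -0.5]
opening: 0.146
finger_force: 78.9
```

```bash
python3 - <<'E'
from h import *
import pickle
s=ctrl.get_state();print(s['time'],s['eef_pos'],s['contact_force'])
C=ctrl.calibration('wrist');im=ctrl.read_camera('wrist');pickle.dump(C,open('w3.pkl','wb'))
sc=ctrl.read_camera('scene')
a=cv2.resize(im[60:200,240:400],None,fx=3,fy=3,interpolation=cv2.INTER_CUBIC)
u,v=proj('scene',[.5145,.3548,.05]).astype(int)
b=cv2.resize(sc[v-35:v+35,u-26:u+26],(312,420),interpolation=cv2.INTER_CUBIC)
cv2.imwrite('pics/w3.png',np.hstack([a,b]))
E
```

```text
6.1 [0.51628854 0.3556769  0.08645236] [-0.51159494  0.45291323 -0.4564612 ]
```

View pics/w3.png

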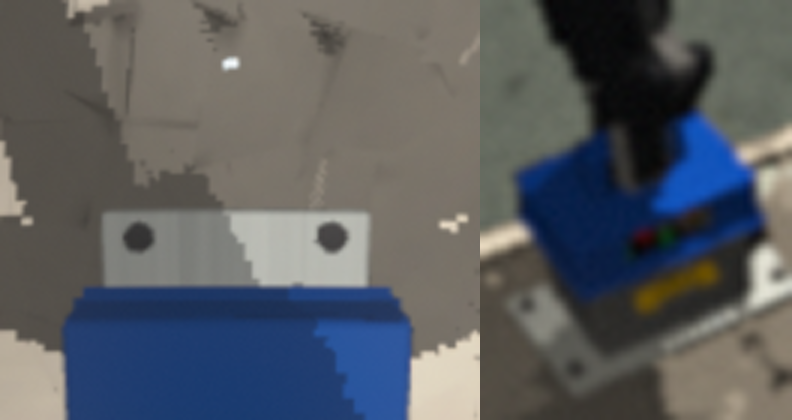

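The foot edge runs from (102,211) to (370,211) and the lip edge from (72,289) to (404,289), so the cover is centred laterally to about 0.5 mm. I'll check the fore-aft direction by calculation.

```bash
python3 - <<'E'
from h import *
import pickle;C=pickle.load(open('w3.pkl','rb'))
P=lambda u,v,z:at('wrist',240+(u+.5)/3-.5,60+(v+.5)/3-.5,z,C)
y=np.radians(6.3);x=np.array([np.cos(y),np.sin(y),0])
a,b=P(102,211,.006),P(370,211,.006);print('box',(a+b)/2+.054*x,np.linalg.norm(a-b),a-b)
h=(P(138,238,.006)+P(332,237,.006))/2;print(h)
for z in(.0465,.0485): c,d=P(74,289,z),P(402,289,z);print('lip',(c+d)/2+.0425*x,np.linalg.norm(c-d),c-d)
print(ctrl.get_state()['eef_pos'])
E
```

```text
box [0.51577389 0.35522565 0.006     ] 0.06137784616618611 [ 0.0068 -0.061   0.    ]
[0.46835 0.34975 0.006  ]
lip [0.51639334 0.35571371 0.0465    ] 0.06166506304221212 [ 0.0067 -0.0613  0.    ]
lip [0.51609334 0.35566371 0.0485    ] 0.06096925454686156 [ 0.0067 -0.0606  0.    ]
[0.51659804 0.35585036 0.08712859]
```

Emit:
step_arm(
  motion=[
    {"offset": [0.0004,-0.0005,0.003],"twist": 0},
    {"offset": [0.0004,-0.0005,0.006],"twist": 0},
    {"offset": [0.0004,-0.0005,0.009],"twist": 0},
    {"offset": [0.0004,-0.0005,0.012],"twist": 0},
    {"offset": [0.0004,-0.0005,0.014],"twist": 0},
    {"offset": [0.0004,-0.0005,0.016],"twist": 0},
    {"offset": [0.0004,-0.0005,0.018],"twist": 0},
    {"offset": [0.0004,-0.0005,0.018],"twist": 0},
  ],
)

```text
time: 7.0
eef_pos: [0.516, 0.3553, 0.0687]
tcp_rot: [-0.055, 0.998, 0.0, 0.0]
contact_force: [0.0, -0.2, 1.1]
opening: 0.144
finger_force: 79.3
```

Lateral force is near zero, so I'll keep pressing in small steps.

Emit:
step_arm(
  motion=[
    {"offset": [0,0,0.001],"twist": 0},
    {"offset": [0,0,0.002],"twist": 0},
    {"offset": [0,0,0.003],"twist": 0},
    {"offset": [0,0,0.003],"twist": 0},
  ],
)

```text
time: 7.4
eef_pos: [0.5166, 0.3554, 0.0664]
tcp_rot: [-0.055, 0.998, 0.0, 0.001]
contact_force: [-0.5, 0.2, 5.1]
opening: 0.142
finger_force: 79.8
```

Emit:
step_arm(
  motion=[
    {"offset": [0,0,0.001],"twist": 0},
    {"offset": [0,0,0.002],"twist": 0},
    {"offset": [0,0,0.002],"twist": 0},
  ],
)

```text
time: 7.7
eef_pos: [0.517, 0.3555, 0.0649]
tcp_rot: [-0.055, 0.998, 0.0, 0.001]
contact_force: [-0.6, -1.2, 6.2]
opening: 0.139
finger_force: 80.1
```

Emit:
step_arm(
  motion=[
    {"offset": [0,0,0.001],"twist": 0},
    {"offset": [0,0,0.002],"twist": 0},
    {"offset": [0,0,0.002],"twist": 0},
  ],
)

```text
time: 8.0
eef_pos: [0.5173, 0.3556, 0.0637]
tcp_rot: [-0.055, 0.998, 0.001, 0.002]
contact_force: [-0.7, -0.8, 8.6]
opening: 0.144
finger_force: 80.4
```

Emit:
step_arm(
  motion=[
    {"offset": [0,0,0.001],"twist": 0},
    {"offset": [0,0,0.002],"twist": 0},
    {"offset": [0,0,0.002],"twist": 0},
  ],
)

```text
time: 8.3
eef_pos: [0.5166, 0.3553, 0.0597]
tcp_rot: [-0.055, 0.998, 0.0, 0.001]
contact_force: [0.6, 0.6, 3.4]
opening: 0.147
finger_force: 79.5
```

The catches clicked: the push dropped from 8.6 to 3.4 N. I'll carry on to the rim.

Emit:
step_arm(
  motion=[
    {"offset": [0,0,0.001],"twist": 0},
    {"offset": [0,0,0.002],"twist": 0},
    {"offset": [0,0,0.002],"twist": 0},
    {"offset": [0,0,0.002],"twist": 0},
  ],
)

```text
time: 8.7
eef_pos: [0.5165, 0.3553, 0.0579]
tcp_rot: [-0.055, 0.998, 0.0, 0.001]
contact_force: [3.3, 1.1, 4.4]
opening: 0.141
finger_force: 79.7
```

Emit:
step_arm(
  motion=[
    {"offset": [0,0,0.001],"twist": 0},
    {"offset": [0,0,0.002],"twist": 0},
    {"offset": [0,0,0.002],"twist": 0},
    {"offset": [0,0,0.002],"twist": 0},
  ],
)

```text
time: 9.1
eef_pos: [0.5166, 0.3554, 0.0577]
tcp_rot: [-0.055, 0.998, 0.0, 0.001]
contact_force: [-0.6, -1.0, 12.8]
opening: 0.142
finger_force: 80.9
```

Emit:
step_arm(
  motion=[
    {"offset": [0,0,0.001],"twist": 0},
    {"offset": [0,0,0.002],"twist": 0},
    {"offset": [0,0,0.002],"twist": 0},
    {"offset": [0,0,0.002],"twist": 0},
    {"offset": [0,0,0.002],"twist": 0},
  ],
)

```text
time: 9.6
eef_pos: [0.5168, 0.3554, 0.0577]
tcp_rot: [-0.055, 0.998, -0.0, 0.0]
contact_force: [-4.4, -2.4, 21.3]
opening: 0.143
finger_force: 82.1
```

```bash
python3 - <<'E'
from h import *
s=ctrl.get_state();print(s['time'],s['eef_pos'],s['tcp_rot'],s['contact_force'],s['wrist_torque'])
im=ctrl.read_camera('wrist');sc=ctrl.read_camera('scene')
a=cv2.resize(im[80:220,240:400],None,fx=3,fy=3,interpolation=cv2.INTER_CUBIC)
u,v=proj('scene',[.5145,.3548,.04]).astype(int)
b=cv2.resize(sc[v-35:v+35,u-26:u+26],(312,420),interpolation=cv2.INTER_CUBIC)
cv2.imwrite('pics/w4.png',np.hstack([a,b]))
E
```

```text
9.6 [0.51675681 0.35543451 0.05774535] [-5.51416892e-02  9.98478444e-01 -8.82500538e-05  4.28939110e-04] [-4.38000347 -2.41264419 21.30728622] [-0.57906418  0.75723729 -0.03221077]
```

View pics/w4.png

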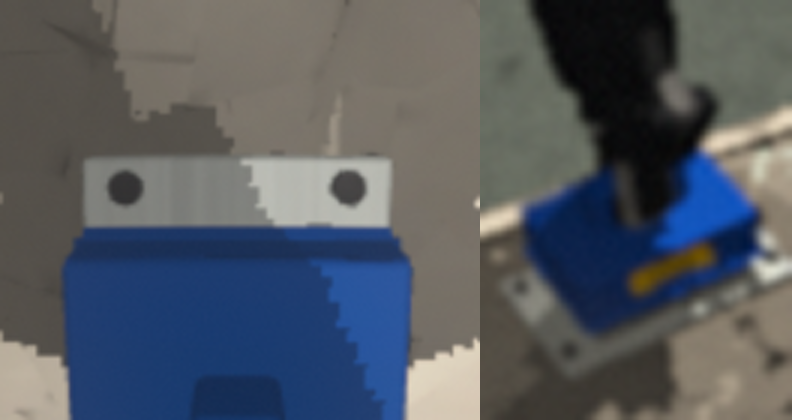

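The yellow catch fills the side window at about (672,268), and the cover is level on the box. TCP z is 0.0577 against 0.0576 expected for fully down, with a 21 N push against the rim. I'm handing in.

```bash
python3 -c "
from plant import ctrl
print(ctrl.sign_off())"
```

```text
the job is handed in; nothing more can be done
None
```

The cover is clipped onto the junction box and held fully down on its rim at about 21 N, with the gripper still on it. I saw only the −y catch in its window; for the +y side I rely on the drop in force and the cover sitting level. The job is handed in.

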